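# Release the seized gear clamp

### The job

The clamp knob on the fixture that holds the toothed gear has seized: break it loose with a firm anticlockwise twist (seen from above), then turn it on until its white pointer stands at the green release mark, and let go. Leave the other fixture's knob, the one over the smooth drum, done up, and do not shift the loose small gear.

Things in the scene. Friction and masses are not known exactly. Their poses are not given: they have to be found in the camera images.
- gear_knob (a joint): Turn (rad) of the knob over the toothed steel gear (140 mm across, 30 teeth; left or right of the robot, yaw varies). 0 = clamped, the start, pointer at the short red mark; grows anticlockwise seen from above; hard stop at 1.75. The green mark spans 0.95 to 1.45, middle 1.2. Seized: about 0.30 N m over the first 0.4 rad, then it breaks loose and beyond 0.6 rad is nearly free (0.02 N m). Stays where left.
- gear_knob_grip (a point): On that knob's axis at the height to grip, 82 mm above the table. The knob is a black upright bar, 62 long, 18 wide, 36 mm high (top at 96), on a hub 28 across, 12 high, with a white pointer line on one half of its top. x runs along the bar to the pointer's end, y across its width, z up; turns with the knob. Below is a white marked plate 100 mm across, top at 48, on the gear.
- drum_knob (a joint): Turn (rad) of the identical knob on the other fixture, over a smooth aluminium drum 140 mm across, no teeth; 0 = clamped, where it must stay. Its axis is at least 280 mm aside (along y) from the gear's. Both fixtures have a blue base 170 mm square, 12 mm thick, fixed to the table.
- planet_gear: Loose small steel gear with a brass bush, 72 mm across, 24 mm high, lying flat on the table beyond the two fixtures; origin at the centre of its underside, z up. Not to be moved.
Not all that is in view belongs to the job. Leave any orange or turquoise look-alike of the part that bears drum_knob alone.

How it is judged (in metres and radians):
On the way:
1. the gear's knob has broken loose (turned more than 0.6 rad) (value of joint gear_knob above 0.6 rad), for 0.05 s.
At the end, for the whole second after the job is handed in: The gear's knob rests with its pointer on the green mark (0.92 to 1.48 rad), the drum's knob is still clamped (under 0.15 rad), and the loose gear is within 20 mm of where it lay (value of joint gear_knob between 0.92 and 1.48 rad and not (velocity of joint gear_knob above 0.05 rad/s) and velocity of joint gear_knob above -0.05 rad/s and value of joint drum_knob below 0.15 rad and distance of planet_gear from where it was at the start of the episode below 0.02 m); the robot touches nothing.
It fails at once if the drum's knob is turned by more than 0.15 rad (value of joint drum_knob above 0.15 rad).
It fails at once if the loose gear is shifted by more than 20 mm (distance of planet_gear from where it was at the start of the episode above 0.02 m).
It also fails if it takes over 29 s, if anything falls off the work surface, if the arm or the gripper's body presses on something with over 40 N, if the wrist force passes 120 N, or if a joint passes its speed limit or range.

### The arm

A 6-joint arm with a two-finger parallel gripper is mounted at the origin on the work surface. World frame = base frame: x ahead of the robot, y to its left, z up, the work surface at z = 0. Lengths are in m, angles in degrees, forces in N, time in s.
With the tool pointing down it reaches from about 0.3 to 0.75 m from the base axis. Payload 8.5 kg.
Tool frame: the origin (TCP) lies at the very end of the fingers, on their centre line; the grasp point (between the pads) lies 19 mm behind it; z points along the fingers, y is the line along which they close (so a half turn about z gives the same grasp; the last joint's range is limited). The gripper opens to 85 mm and grips with 20 to 120 N. Pads are 22 mm wide; open, the fingers measure 114 mm over their backs; the gripper's body (76 mm by 85 mm) begins 54 mm behind the grasp point. The pads swing forward as they close: fully open they stand 13 mm farther back than shut.
Start: joints at [-83.669, 21.807, 74.336, -0, 83.858, -12.336], TCP at [0.176, -0.521, 0.231] pointing down, gripper open.
Joint ranges: [-178.18, 178.18], [-50.72, 133.34], [12.68, 142.11], [-81.47, 261.47], [9.98, 163.14], [-165.26, 165.26]. Speed limits (degrees/s): [136.94, 136.94, 180, 180, 180, 180].

### API

Orientations are given as a 3x3 rotation matrix whose columns are the frame's x, y, z axes.
In Python, from rig import * gives the robot as it stands. The module is installed in compiled form; this text tells all that it offers.
- The arm moves only by the shell command python3 -m pendant 'ROWS' [OPENING] [FORCE]. ROWS is JSON, a list of rows, each a list of 2 entries, a list of its own where there are three numbers: the shift along the tool's x, y, z as a fraction of full scale, then the turn, a rotation vector about the tool's x, y, z as a fraction of full scale. A call has 1 to 8 rows; each row shifts and turns the commanded pose from where the row before left it, along the tool's axes as they then stand; what a row does not reach is not made up. Full scale, the value 1, is 40 mm for a shift and 5 degrees for a turn. A row lasts 1/8 s, in which the tool goes at most 62.5 mm and 10.7 degrees, less where a joint would pass 70% of its speed; a pose out of reach is approached as far as the arm can. A call with a number of a shift or a turn outside -1 to 1 is refused whole. A call with a gripper value outside its range is refused whole. OPENING is the opening, from 0 (shut) to 1 (fully open), set as the call begins (- or left out, the last holds). The fingers move at their own pace and stop on an object; FORCE is the grip in N (left out, the last holds). Time passes only in rows, so rows that do not move let the fingers close. It gives the time, the measured TCP pose, the force, the opening and the grip force at its end, in the units of the state.
- observe(): the state, without advancing time (a new reading comes with each control period).
- get_image(name): name is "scene" or "top" or "wrist"; returns a dict with "img" (480x640x3 uint8, blue, green, red), "range_z" (480x640 float32, m along the optical axis (not along the pixel's ray), 0 where there is no reading), "camera_matrix" (3x3 intrinsics, pixels), "eye" and "rotation" of the camera in the world. Camera axes: x right, y down, z forward; pixel columns grow to the right and rows downward; lengths in m; the calibration is good to about 2 mm. A picture is of the moment at which its call begins.
- close_job(): hands the job in; it is judged then, once.
Trained networks look in the newest picture that a camera, given by its name, has taken for a name from the list of things; names that differ only in an ending like _2 or _b are one class to them, and where a whole thing is asked for, a point or a joint stands for the part that bears it (a point fixed in the world has none). Each returns a list of dicts, best first, with "conf" (0 to 1); they miss things now and then, are a little off and sometimes report something else, mostly with a low value. They report only what shows in the picture. A call takes as long as a camera call. They do not tell look-alikes from the thing itself.
- regions_of(camera, query): "mask" (480x640 bool, what is visible of it).
- landmark_of(camera, query): "point" ([x, y, z] in m, in world coordinates, good to about 4 mm: a listed point, or the origin of a listed thing).
The state is a dict: "time_s": time; "q": joint angles; "qvel": joint speeds; "joint_efforts": joint torques, N m; "position": TCP position; "tool_rot": TCP orientation; "ft_force": force on the tool from outside, world axes, zero at the start; "wrist_torque": the same for the moment, N m; "grip_width": finger opening in m; "gripper_force": force on a finger pad.
Only numpy, scipy, OpenCV 4.12 (cv2) and the standard library are available. Lean on these libraries where they do the work, as an engineer would, in place of code of your own. Each camera call takes 0.05 s, during which the arm holds its last target. There are 200 camera calls.

## Working session

There is one attempt and no reset: what is moved stays moved. The work goes in short steps, Python scripts to look and compute and a shell command to move; the robot and the scene stay as the last step left them, time stands still between calls to the robot, and variables do not carry over. Pictures are saved under pics/ and viewed, at most 10 in all, crops included, and the job is handed in when it is done.

```bash
mkdir -p pics; python3 - <<'E'
from rig import *
import cv2,numpy as np
s=observe();print(s['time_s'],s['position'],np.round(s['tool_rot'],3),s['grip_width'])
for c in ("top","scene"):
    d=get_image(c);cv2.imwrite(f"pics/{c}0.png",d["img"])
    print(c,np.round(d['eye'],3))
    for q in("gear_knob_grip","drum_knob","planet_gear"):
        print(q,[(np.round(r["point"],3),round(r["conf"],2)) for r in landmark_of(c,q)])
E
```

```text
0.0 [ 0.17598425 -0.52076932  0.23071595] [[ 0.947  0.32  -0.   ]
 [ 0.32  -0.947  0.001]
 [ 0.    -0.001 -1.   ]] 0.0856879189375819
top [0.311 0.194 1.192]
gear_knob_grip [(array([ 0.545, -0.154,  0.082]), 0.81)]Traceback (most recent call last):
  File "<stdin>", line 8, in <module>
ValueError: it knows: gear_knob_grip, planet_gear
```

View pics/top0.png

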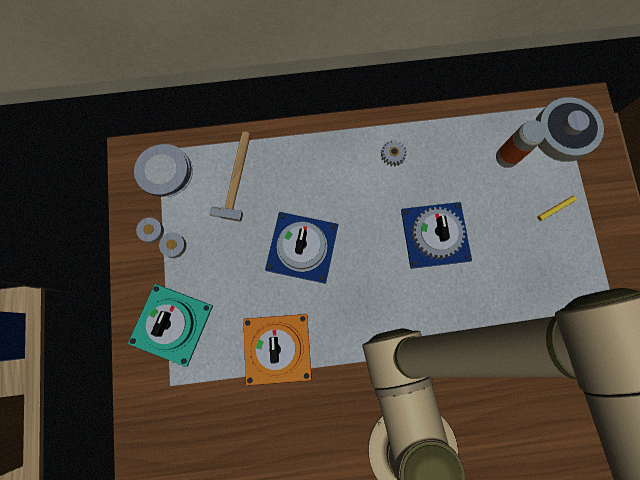

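The top view shows five knob candidates. The toothed gear on a blue base is at px (440,232), the smooth drum on a blue base at (302,245), and the turquoise and orange look-alikes at (167,325) and (277,348). The loose gear is at (393,152). Only (440,232) has teeth, so I'll measure it and confirm with a crop.

```bash
cat > h.py <<'E'
from rig import *
import cv2,numpy as np
def cloud(d):
    v,u=np.mgrid[:480,:640];z=d["range_z"];K=d["camera_matrix"]
    p=np.dstack([(u-K[0,2])/K[0,0]*z,(v-K[1,2])/K[1,1]*z,z])
    return p@np.array(d["rotation"]).T+np.array(d["eye"])
def knob(d,c,r=.045,zr=(.085,.108)):
    P=cloud(d);m=(np.hypot(P[...,0]-c[0],P[...,1]-c[1])<r)&(P[...,2]>zr[0])&(P[...,2]<zr[1])&(d["range_z"]>0)
    q=P[m];(cx,cy),wh,a=cv2.minAreaRect(q[:,:2].astype(np.float32)*1000)
    w=np.linalg.eigh(np.cov(q[:,:2].T))[1][:,1]
    g=d["img"].min(2);wm=m&(g>130)
    pt=P[wm].mean(0) if wm.any() else None
    if pt is not None and (pt[:2]-[cx/1e3,cy/1e3])@w<0:w=-w
    print("knob n",m.sum(),"c",cx,cy,"wh",wh,"z",np.median(q[:,2]),"dir deg",np.degrees(np.arctan2(w[1],w[0])),"white",wm.sum(),pt)
    return P
E
python3 - <<'E'
from h import *
d=get_image("top");P=knob(d,(.545,-.154))
g=landmark_of("top","planet_gear");print([(np.round(r["point"],3),round(r["conf"],2)) for r in g])
for n,(u,v) in dict(drum=(302,245),planet=(393,152),gear=(440,232),red=(438,215),green=(425,228)).items():print(n,np.round(P[v,u],3))
cv2.imwrite("pics/crop1.png",cv2.resize(d["img"][190:280,390:490],None,fx=6,fy=6,interpolation=cv2.INTER_CUBIC))
E
```

```text
knob n 181 c 542.7022705078125 -152.780029296875 wh (19.779592514038086, 60.7313117980957) z 0.0948313130430749 dir deg 0.2748645557443874 white 21 [ 0.55800651 -0.15354184  0.09681601]
[(array([ 0.794, -0.075, -0.003]), 0.91)]
drum [0.541 0.216 0.093]
planet [ 0.793 -0.07   0.022]
gear [ 0.535 -0.145  0.077]
red [ 0.588 -0.157  0.049]
green [ 0.557 -0.117  0.045]
```

View pics/crop1.png

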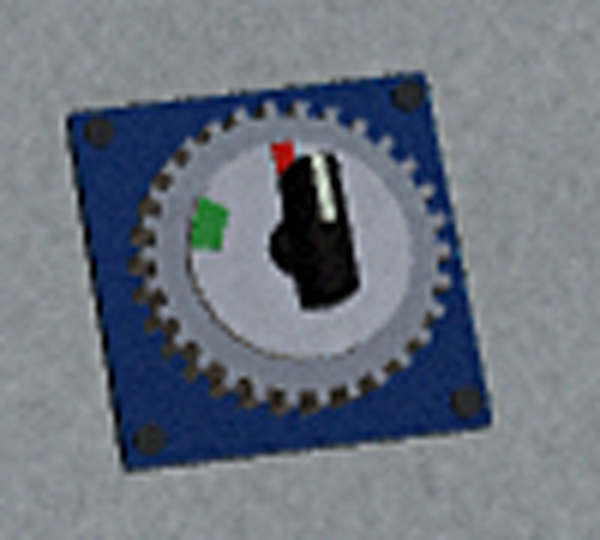

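The crop confirms it: teeth all round the gear, a blue base, the red mark at crop (283,155), the green mark at (210,225), and the white pointer at (325,185) pointing about +x. The knob axis is near (0.543, -0.153). The measured size of about 61 x 20 mm and top at 96 mm match the description. Next I'll move above it.

```bash
python3 -m pendant '[[[0.97,-0.48,0],[0,0,0]],[[0.97,-0.48,0],[0,0,0]],[[0.97,-0.48,0],[0,0,0]],[[0.97,-0.48,0],[0,0,0]],[[0.97,-0.48,0],[0,0,0]],[[0.97,-0.48,0],[0,0,0]],[[0.97,-0.48,0],[0,0,0]],[[0.97,-0.48,0],[0,0,0]]]' 1 60
python3 -m pendant '[[[0.97,-0.48,0],[0,0,0]],[[0.97,-0.48,0],[0,0,0]],[[0.97,-0.48,0],[0,0,0]],[[0.97,-0.48,0],[0,0,0]],[[0,0,0],[0,0,1]],[[0,0,0],[0,0,1]],[[0,0,0],[0,0,1]],[[0,0,0],[0,0,1]]]'
python3 -m pendant '[[[0,0,0],[0,0,0]],[[0,0,0],[0,0,0]]]'
python3 - <<'E'
from h import *
d=get_image("wrist");cv2.imwrite("pics/w1.png",d["img"])
P=knob(d,(.543,-.153))
print([(np.round(r["point"],3),round(r["conf"],2)) for r in landmark_of("wrist","gear_knob_grip")])
s=observe();print(s['position'],np.round(s['tool_rot'],3),s['q'],s['ft_force'])
E
```

```text
time_s: 1.2
position: [0.4218, -0.275, 0.2313]
tool_rot: [[0.947, 0.32, -0.0], [0.32, -0.947, 0.0], [-0.0, -0.0, -1.0]]
ft_force: [0.8, 0.3, -0.3]
grip_width: 0.0856
gripper_force: 0.0
time_s: 2.2
position: [0.5433, -0.1536, 0.2311]
tool_rot: [[1.0, -0.026, -0.0], [-0.026, -1.0, 0.0], [-0.0, -0.0, -1.0]]
ft_force: [0.5, 1.0, 0.7]
grip_width: 0.0856
gripper_force: 0.0
time_s: 2.45
position: [0.5434, -0.1538, 0.2312]
tool_rot: [[1.0, -0.022, -0.0], [-0.022, -1.0, 0.0], [-0.0, -0.0, -1.0]]
ft_force: [-0.7, -0.1, 0.3]
grip_width: 0.0857
gripper_force: 0.0
knob n 1525 c 543.6500854492188 -155.80172729492188 wh (17.988630294799805, 61.80785369873047) z 0.09604369106088179 dir deg 0.050434534015017046 white 263 [ 0.55845072 -0.15585209  0.09685659]
[(array([ 0.54 , -0.154,  0.081]), 0.8)]
[ 0.54338146 -0.15373863  0.23126745] [[ 1.    -0.022 -0.   ]
 [-0.022 -1.     0.   ]
 [-0.    -0.    -1.   ]] [-2.78061519e+01  2.33020391e+01  7.19405219e+01 -2.03398261e-03
  8.47646255e+01  6.34661436e+01] [-0.49528032  0.20806833  0.15625542]
```

View pics/w1.png

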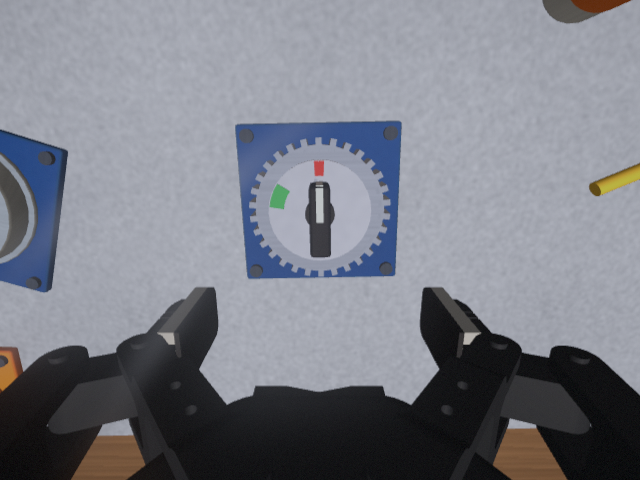

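The wrist view shows the toothed gear centred at (320,208), the knob aligned with the tool, the pointer at the red mark (319,168) and the green mark at (279,196). I'll descend and grip.

```bash
python3 -m pendant '[[[0,0.04,0.9],[0,0,-0.25]],[[0,0,0.9],[0,0,0]],[[0,0,0.9],[0,0,0]],[[0,0,0.7],[0,0,0]],[[0,0,0.5],[0,0,0]],[[0,0,0.25],[0,0,0]],[[0,0,0],[0,0,0]]]' 1 100
python3 -m pendant '[[[0,0,0],[0,0,0]],[[0,0,0],[0,0,0]],[[0,0,0],[0,0,0]],[[0,0,0],[0,0,0]],[[0,0,0],[0,0,0]],[[0,0,0],[0,0,0]]]' 0 100
```

```text
time_s: 3.42
position: [0.5433, -0.1554, 0.0652]
tool_rot: [[1.0, -0.001, -0.001], [-0.001, -1.0, 0.0], [-0.001, -0.0, -1.0]]
ft_force: [0.2, 0.1, 0.8]
grip_width: 0.085
gripper_force: 0.0
time_s: 4.18
position: [0.5434, -0.1546, 0.0659]
tool_rot: [[1.0, -0.001, 0.001], [-0.001, -1.0, 0.001], [0.001, -0.001, -1.0]]
ft_force: [0.0, 4.0, 5.1]
grip_width: 0.0165
gripper_force: 98.2
```

```bash
python3 -m pendant '[[[0,0,0],[0,0,-0.6]],[[0,0,0],[0,0,-0.8]],[[0,0,0],[0,0,-0.8]],[[0,0,0],[0,0,-0.8]],[[0,0,0],[0,0,-0.8]],[[0,0,0],[0,0,-0.8]],[[0,0,0],[0,0,-0.8]],[[0,0,0],[0,0,-0.6]]]'; python3 -c "
from rig import *
s=observe();print(s['wrist_torque'],s['q'])"
```

```text
time_s: 5.18
position: [0.5434, -0.1545, 0.0659]
tool_rot: [[0.866, 0.5, 0.001], [0.5, -0.866, 0.001], [0.001, -0.001, -1.0]]
ft_force: [-1.7, 5.5, 5.7]
grip_width: 0.0168
gripper_force: 98.1
[ 0.63253033  0.08702338 -0.22006099] [-27.90897229  33.00882185  85.30771192   0.08760512  61.68658726
  32.04254862]
```

```bash
python3 -m pendant '[[[0,0,0],[0,0,-0.9]],[[0,0,0],[0,0,-1]],[[0,0,0],[0,0,-1]],[[0,0,0],[0,0,-1]],[[0,0,0],[0,0,-1]],[[0,0,0],[0,0,-1]],[[0,0,0],[0,0,-1]],[[0,0,0],[0,0,-0.9]]]'; python3 -m pendant '[[[0,0,0],[0,0,0]],[[0,0,0],[0,0,0]]]'; python3 -c "
from h import *
s=observe();print(s['wrist_torque'],s['q'])
d=get_image('wrist');cv2.imwrite('pics/w2.png',d['img'])"
```

```text
time_s: 6.18
position: [0.5433, -0.1543, 0.0659]
tool_rot: [[0.357, 0.934, 0.0], [0.934, -0.357, 0.002], [0.001, -0.0, -1.0]]
ft_force: [-0.8, 6.0, 6.5]
grip_width: 0.0169
gripper_force: 98.3
time_s: 6.42
position: [0.5433, -0.1543, 0.0659]
tool_rot: [[0.359, 0.933, 0.0], [0.933, -0.359, 0.002], [0.001, -0.0, -1.0]]
ft_force: [-1.8, 6.2, 6.7]
grip_width: 0.0171
gripper_force: 98.3
[ 0.85648008  0.13152164 -0.00423795] [-27.8998239   33.00415972  85.32239813   0.09089262  61.70842288
  -6.87661578]
```

View pics/w2.png

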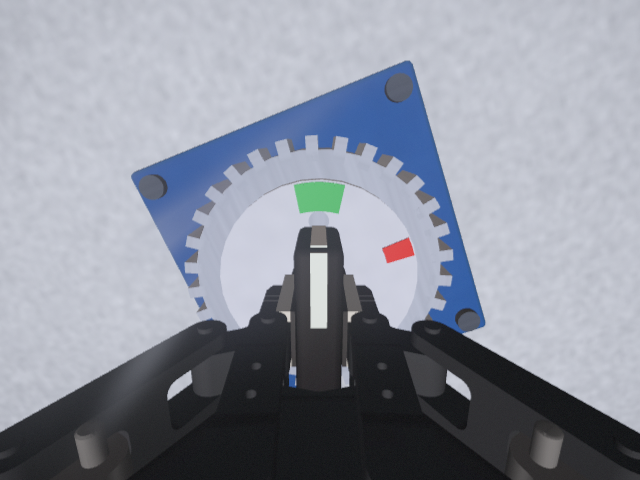

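The wrist view shows the white pointer (319,290) aimed at the middle of the green mark (319,197), with the red mark off at (398,250). I'll open the gripper and rise straight up.

```bash
python3 -m pendant '[[[0,0,0],[0,0,0]],[[0,0,0],[0,0,0]],[[0,0,0],[0,0,0]],[[0,0,0],[0,0,0]],[[0,0,0],[0,0,0]],[[0,0,0],[0,0,0]]]' 1 60
python3 -m pendant '[[[0,0,-0.3],[0,0,0]],[[0,0,-0.7],[0,0,0]],[[0,0,-0.9],[0,0,0]],[[0,0,-0.9],[0,0,0]],[[0,0,-0.9],[0,0,0]],[[0,0,-0.3],[0,0,0]],[[0,0,0],[0,0,0]],[[0,0,0],[0,0,0]]]'
python3 - <<'E'
from h import *
d=get_image("wrist");cv2.imwrite("pics/w3.png",d["img"])
knob(d,(.543,-.155))
d=get_image("top");P=knob(d,(.541,.216));print([np.round(r["point"],3) for r in landmark_of("top","planet_gear")])
E
```

```text
time_s: 7.22
position: [0.5434, -0.1554, 0.0653]
tool_rot: [[0.36, 0.933, 0.0], [0.933, -0.36, -0.0], [0.0, 0.0, -1.0]]
ft_force: [-0.1, 0.0, -0.1]
grip_width: 0.0857
gripper_force: 0.0
time_s: 8.22
position: [0.5429, -0.1551, 0.2239]
tool_rot: [[0.36, 0.933, -0.002], [0.933, -0.36, 0.001], [0.0, -0.003, -1.0]]
ft_force: [-0.1, 0.7, -0.1]
grip_width: 0.0851
gripper_force: 0.0
knob n 1591 c 542.8143310546875 -154.64212036132812 wh (61.57558822631836, 18.011363983154297) z 0.09616360835989157 dir deg 69.21592884545761 white 258 [ 0.54830503 -0.14070516  0.09702229]
knob n 172 c 553.240234375 219.36959838867188 wh (18.29071617126465, 60.782257080078125) z 0.09554474527043133 dir deg -18.934475555540494 white 22 [0.56867374 0.2144999  0.09628867]
[array([ 0.792, -0.073, -0.002])]
```

View pics/w3.png

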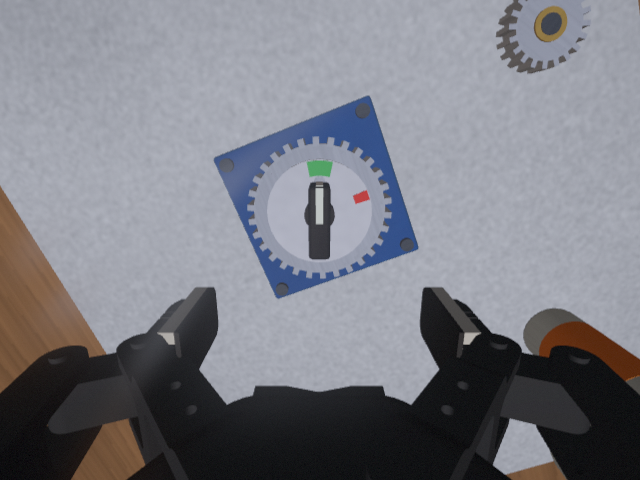

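The released knob sits with its pointer (319,205) at the green mark (319,168). It has turned 69° (1.2 rad) and the gripper is clear.

```bash
python3 -c "
from rig import *
print(close_job())"
```

```text
the job is handed in; nothing more can be done
None
```

The gear's knob is broken loose and rests at about 1.2 rad, in the middle of the green mark; the drum's knob and the loose gear were not touched, and the job is handed in (no verdict was returned).

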